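# Hang the pencil caddy by its keyhole on the sprung screw

### The arm

A 7-joint arm with a two-finger parallel gripper is mounted at the origin on the work surface. World frame = base frame: x ahead of the robot, y to its left, z up, the work surface at z = 0. Lengths are in m, angles in degrees, forces in N, time in s.
With the tool pointing down it reaches from about 0.35 to 0.9 m from the base axis. Payload 7.2 kg.
Tool frame: the origin (TCP) lies at the very end of the fingers, on their centre line; the grasp point (between the pads) lies 19 mm behind it; z points along the fingers, y is the line along which they close (so a half turn about z gives the same grasp; the last joint's range is limited). The gripper opens to 85 mm and grips with 20 to 120 N. Pads are 22 mm wide; open, the fingers measure 114 mm over their backs; the gripper's body (76 mm by 85 mm) begins 54 mm behind the grasp point. The pads swing forward as they close: fully open they stand 13 mm farther back than shut.
Start: joints at [-68.136, 23.554, -0.728, 91.456, 0.321, 64.991, -4.71], TCP at [0.272, 0.563, 0.231] pointing down, gripper open.
Joint ranges: [-169.25, 169.25], [-16.82, 113.86], [-84.01, 82.57], [7.8, 145.47], [-59.2, 239.2], [7.22, 106.19], [-163.78, 163.78]. Speed limits (degrees/s): [136.94, 136.94, 172.46, 172.46, 180, 180, 180].

### API

Orientations are given as a 3x3 rotation matrix whose columns are the frame's x, y, z axes.
In Python, from cell import get_obs, capture, finish_job gives the robot as it stands. The module is installed in compiled form; this text tells all that it offers.
- The arm moves only by the tool step_arm, never from a script. Its arguments are lists of equal length, an entry for each row: "xyz": the shift along the tool's x, y, z in mm, a list of three; "spin": the turn about the tool's z in degrees. A call has 1 to 12 rows; each row shifts and turns the commanded pose from where the row before left it, along the tool's axes as they then stand; what a row does not reach is not made up. A row lasts 1/12 s, in which the tool goes at most 41.7 mm and 7.16 degrees, less where a joint would pass 70% of its speed; a pose out of reach is approached as far as the arm can. A call is refused whole if a number of a shift passes 41.7 or a number of a turn 7.16, either way. A call with a gripper value outside its range is refused whole. "jaw" is the opening, from -1 (shut) to 1 (fully open), set as the call begins (left out, the last holds). The fingers move at their own pace and stop on an object; the grip force is fixed at half the most. Time passes only in rows, so rows that do not move let the fingers close. It gives the time, the measured TCP pose, the force, the opening and the grip force at its end, in the units of the state.
- get_obs(): the state, without advancing time (a new reading comes with each control period).
- capture(name): name is "side" or "top"; returns a dict with "frame" (384x512x3 uint8, red, green, blue), "fx", "fy", "cx", "cy" (pixels), "eye" and "orientation" of the camera in the world. Camera axes: x right, y up, looking along -z (the intrinsics and any distortion apply to the point x, -y, -z); pixel columns grow to the right and rows downward; lengths in m; the calibration is good to about 2 mm. A picture is of the moment at which its call begins. There is no depth.
- finish_job(): hands the job in; it is judged then, once.
The state is a dict: "time": time; "joint_pos": joint angles; "joint_vel": joint speeds; "joint_efforts": joint torques, N m; "position": TCP position; "eef_rot": TCP orientation; "force": force on the tool from outside, world axes, zero at the start; "wrist_torque": the same for the moment, N m; "width": finger opening in m; "grasp_force": force on a finger pad.
Only numpy, scipy, OpenCV 4.12 (cv2) and the standard library are available. Lean on these libraries where they do the work, as an engineer would, in place of code of your own. Each camera call takes 0.05 s, during which the arm holds its last target. There are 200 camera calls.

### The job

Pick up the pencil-stub caddy by its carrying rib and hang it on the little plywood board: feel for the screw gently with the back plate until its head comes through the round part of the keyhole and the plate lies flush on the board, then pull the caddy down firmly until the screw is fully home at the top of the slot. Let go and leave it hanging upright and still; do not ram the screw, and leave everything else on the table where it is.

Things in the scene. Friction and masses are not known exactly. Their poses are not given: they have to be found in the camera images.
- caddy: Loose wooden tray (pencil stubs fixed in it) with an upright steel back plate, 0.25 to 0.42 kg. Origin: bottom middle of the plate's rear face. Axes: x forward from the rear face over the tray, y across, z up. Plate 110 wide (y), 118 high, 4 thick (x 0 to 4). Tray 42 high, reaching to x 89. It stands on the table at the start; all sizes in mm.
- grip (a point): Good place to grip the carrying rib: caddy frame (60, 0, 62) mm. The rib is 14 thick (y -7 to 7), runs along x from 24 to 89, top at z 75; grip it across y from above.
- keyhole (a point): Centre of the keyhole's round part, on the plate's rear face: caddy frame (0, 0, 82) mm. The hole is an octagon 22 across flats, right through the plate; its upper 45 degree flanks lead up into the slot, which is 10 wide.
- slot_end (a point): Where the screw's axis lies when fully home: caddy frame (0, 0, 103) mm, 21 above the keyhole's centre; the slot is closed at z 106. Beside the upper slot the plate's front thickens by a ramp, from 4 thick at z 93 to 7.5 at z 104 and above: it draws the screw head out and so clamps the plate.
- board: Fixed upright plywood board, 160 wide (y), 183 high, 15 thick, on a foot behind it. Origin: bottom middle of its front face; x points out of the front face (the side with the screw, away from the robot at yaw 0), z up. Its front face is clear apart from the one screw. Keep pushes and pulls on board and screw under 30 N.
- mark (a point): Middle of the patch of the board's face where the screw may stand: board frame (0, 0, 160) mm. The screw was put in by eye, up to 13 mm to either side (y) and up to 9 mm above or below this spot; its true place is not measured: find it by feel or sight. Shank 6 diameter, pan head 16 diameter, flat in front.
- screw (a joint): Travel of the screw along its axis (m), sprung both ways, 2 N per mm. At 0 its head stands 5.5 (underside) to 10 mm (front) off the board. Negative: pushed in (more than 6.5 mm, 13 N, damages it). It is 0 with the head free in the hole. Pulling the caddy down the ramp (3 to 10 N) draws it out to about +0.002; then the slot's end stops the caddy firmly and the spring holds it there.
- pencil_pot: Bystander: white pot of pencils, 68 diameter, about 160 high. Origin at the underside.
- ink_bottle: Bystander: small ink jar, 42 diameter, 55 high. Origin at the underside.
- eraser: Bystander: white eraser 45 x 22 x 13. Origin at the underside.
- tape_roll: Bystander: roll of tape lying flat, 68 diameter, 19 high. Origin at the underside.
- sketchbook: Bystander: sketchbook lying flat, 150 x 210 x 14. Origin at the underside.
- sharpener: Bystander: metal pencil sharpener 36 x 26 x 15. Origin at the underside.
- fixative: Bystander: spray can, 48 diameter, 130 high. Origin at the underside.
Not all that is in view belongs to the job. What is meant by the caddy is not green, and is the smaller of those in its own colour.

How it is judged:
By the outcome, as a careful person would: the job done as asked, in the order asked, and still so for the second after the job is handed in, with the robot touching nothing.
It also fails if it takes over 72 s, if anything falls off the work surface, if the arm or the gripper's body presses on something with over 40 N, if the wrist force passes 120 N, or if a joint passes its speed limit or range.

## Working session

There is one attempt and no reset: what is moved stays moved. The work goes in short steps, Python scripts to look and compute and a tool call to move; the robot and the scene stay as the last step left them, time stands still between calls to the robot, and variables do not carry over. Pictures are saved under pics/ and viewed, at most 10 in all, crops included, and the job is handed in when it is done.

Besides the shell and the picture viewer there is one more tool, called after "Call:" by a JSON object that holds its "name" and its "arguments", one argument or row to a line. step_arm: Moves the arm, as the interface text tells. Its arguments: {"type":"object","properties":{"xyz":{"type":"array"},"spin":{"type":"array"},"jaw":{"type":"number"}},"required":["xyz","spin"]}

```bash
mkdir -p pics; cat > h.py <<'E'
import numpy as np, cv2
from cell import get_obs, capture
def grab(n,f=None):
    c=capture(n)
    if f: cv2.imwrite('pics/'+f,c['frame'][:,:,::-1])
    return c
def ray(c,u,v):
    d=np.array([(u-c['cx'])/c['fx'],-(v-c['cy'])/c['fy'],-1.0])
    return np.array(c['eye']),np.array(c['orientation'])@d
def onz(c,u,v,z):
    e,d=ray(c,u,v); return e+d*(z-e[2])/d[2]
def proj(c,p):
    q=np.array(c['orientation']).T@(np.array(p)-np.array(c['eye']))
    return c['cx']+c['fx']*q[0]/-q[2], c['cy']-c['fy']*q[1]/-q[2]
def two(c1,p1,c2,p2):
    e1,d1=ray(c1,*p1);e2,d2=ray(c2,*p2);d1/=np.linalg.norm(d1);d2/=np.linalg.norm(d2)
    s=np.linalg.lstsq(np.c_[d1,-d2],e2-e1,rcond=None)[0]
    a=e1+s[0]*d1;b=e2+s[1]*d2
    return (a+b)/2,np.linalg.norm(a-b)
E
python3 - <<'E'
from h import *
for n in ('top','side'):
    c=grab(n,n+'0.png'); print(n,[c[k] for k in c if k!='frame'])
o=get_obs();print(o)
E
```

```text
top [440.49823777511654, 440.49823777511654, 256.18058997685847, 195.85006123610455, array([0.42859852, 0.01158631, 1.47258585]), array([[ 0.00840137,  0.99365705, -0.11213866],
       [-0.99983486,  0.01015444,  0.01507105],
       [ 0.01611416,  0.11199353,  0.99357827]])]
side [352.2441015218327, 352.2441015218327, 252.2700548029456, 192.2749997647391, array([0.53404809, 0.57705466, 0.77972383]), array([[-0.99286106,  0.0875251 , -0.08103257],
       [-0.11926409, -0.73834318,  0.66379623],
       [-0.00173102,  0.6687217 ,  0.74351079]])]
{'time': 0.1, 'joint_pos': array([-68.13423508,  23.59653805,  -0.72879413,  91.50177064,
         0.32271734,  64.99068367,  -4.70907087]), 'joint_vel': array([ 0.0217024 , -0.1234284 , -0.03242396, -0.11939423,  0.10426738,
       -0.01240374,  0.05986903]), 'joint_efforts': array([ 2.27298551e-03, -6.01826334e+01,  6.83860984e-01, -3.00092232e+01,
        1.39715491e-02,  6.40138387e-03,  5.02646765e-05]), 'position': array([0.27159318, 0.56238032, 0.23050715]), 'eef_rot': array([[-9.00545854e-01,  4.34760712e-01, -5.36745907e-04],
       [ 4.34761023e-01,  9.00544745e-01, -1.41939516e-03],
       [-1.33733542e-04, -1.51158662e-03, -9.99998849e-01]]), 'force': array([-0.36362653, -0.29249909,  1.39824725]), 'wrist_torque': array([0.01602883, 0.032673  , 0.01000519]), 'grasp_force': 0.0, 'width': 0.0854843621589609}
```

View pics/top0.png

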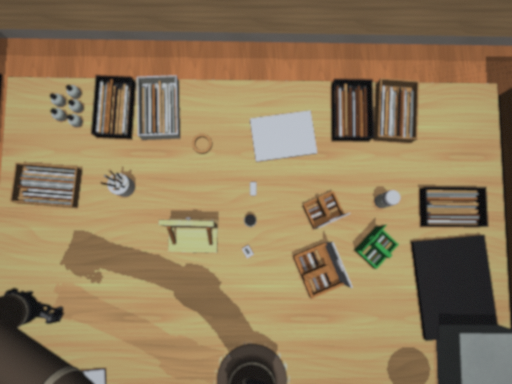

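View pics/side0.png

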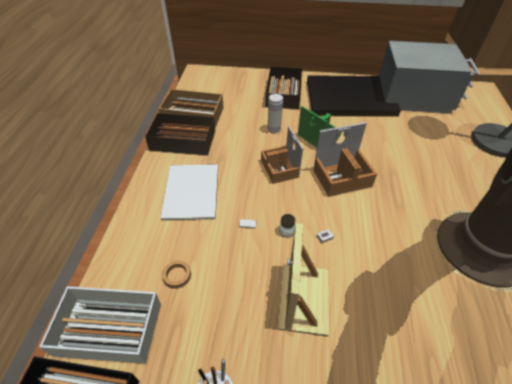

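Top view candidates: small brown caddy (323,209), large brown one (320,268), green one (377,246). By the description I choose the small brown one; the board is at (189,224). I'll check this in a close crop.

```bash
python3 - <<'E'
from h import *
t=cv2.imread('pics/top0.png');s=cv2.imread('pics/side0.png')
z=lambda i,x,y,w,h:cv2.resize(i[y:y+h,x:x+w],(400,300),interpolation=cv2.INTER_CUBIC)
a=z(t,290,178,72,54);b=z(t,153,200,72,54);c=z(s,250,122,80,60);d=z(s,255,215,100,75)
d=z(s,260,220,88,66)
cv2.imwrite('pics/crop0.png',np.vstack([np.hstack([a,b]),np.hstack([c,d])]))
E
```

```text
(no output)
```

View pics/crop0.png

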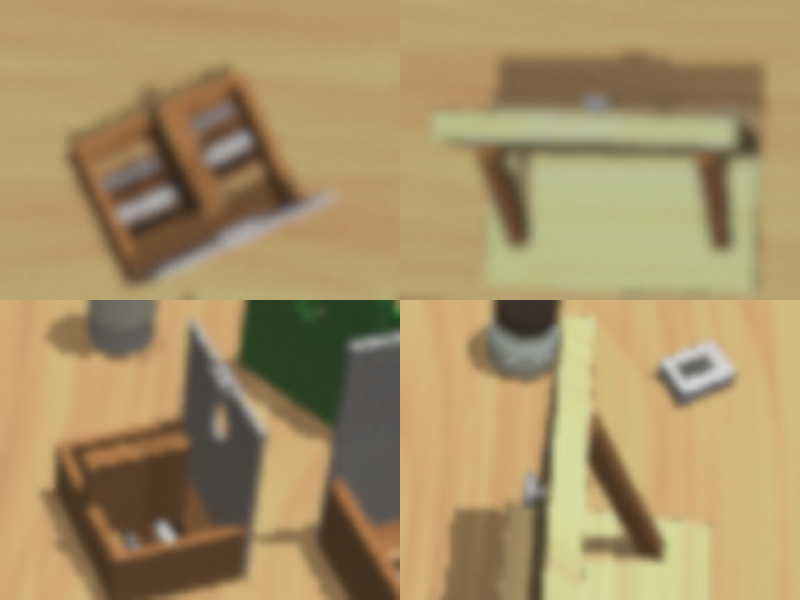

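The crop confirms it: a small brown tray with a grey plate and keyhole, plate top edge about (319,227)–(351,213) in the top view. The screw head shows at top (188.5,218) and side (290,261).

```bash
python3 - <<'E'
from h import *
np.set_printoptions(precision=4,suppress=True)
T=grab('top');S=grab('side')
k=5.556
A=lambda x,y:(290+x/k-.5+.09,178+y/k-.5+.09)
B=lambda x,y:(153+(x-400)/k-.4,200+y/k-.4)
D=lambda x,y:(260+(x-400)/4.545-.4,220+(y-300)/4.545-.4)
C=lambda x,y:(250+x/5-.4,122+(y-300)/5-.4)
p=[onz(T,*A(*q),z) for q,z in [((155,277),.118),((337,194),.118),((70,150),.042),((228,70),.042),((150,93),.075),((210,215),.075)]]
print(np.array(p)); print(np.linalg.norm(p[1]-p[0]),np.linalg.norm(p[3]-p[2]))
for a,b in ((0,1),(2,3),(4,5)): d=p[b]-p[a];print(np.degrees(np.arctan2(d[1],d[0])))
b=[onz(T,*B(*q),z) for q,z in [((432,112),.183),((740,122),.183),((432,138),.183),((738,148),.183)]]
print(np.array(b),np.linalg.norm(b[1]-b[0]))
print('screw',two(T,B(597,101),S,D(535,488)))
print('plate side top corners', two(T,A(155,277),S,C(265,435)),two(T,A(337,194),S,C(192,320)))
print(two(T,B(740,122),S,D(560,318)))
E
```

```text
[[ 0.4856 -0.1984  0.118 ]
 [ 0.5326 -0.3003  0.118 ]
 [ 0.5629 -0.1607  0.042 ]
 [ 0.6113 -0.2543  0.042 ]
 [ 0.5932 -0.203   0.075 ]
 [ 0.5232 -0.237   0.075 ]]
0.11220987550520946 0.10542593195783756
-65.21332138118143
-62.68068643062891
-154.12504296775674
[[0.501  0.2769 0.183 ]
 [0.4973 0.1153 0.183 ]
 [0.4874 0.2765 0.183 ]
 [0.4836 0.1161 0.183 ]] 0.1616755497050398
screw (array([0.5073, 0.1951, 0.1531]), np.float64(0.004421054544282361))
plate side top corners (array([ 0.4848, -0.1986,  0.1162]), np.float64(0.0017987041349682145)) (array([ 0.5317, -0.3007,  0.1158]), np.float64(0.0020965281844937942))
(array([0.4983, 0.1158, 0.175 ]), np.float64(0.0012508187399579162))
```

Call:
{"name": "step_arm", "arguments": {
  "xyz": [
    [0, 0, 0],
    [0, 0, 0],
    [0, 0, 0],
    [0, 0, 0],
    [0, 0, 0],
    [0, 0, 0],
    [0, 0, 0],
    [0, 0, 0],
    [0, 0, 0],
    [0, 0, 0],
    [0, 0, 0],
    [0, 0, 0]
  ],
  "spin": [7.15, 7.15, 7.15, 7.15, 7.15, 7.15, 7.15, 7.15, 7.15, 7.15, 7.15, 7.15]
}}

```text
time: 1.2
position: [0.2717, 0.5627, 0.2311]
eef_rot: [[0.373, 0.928, -0.0], [0.928, -0.373, -0.0], [-0.0, 0.0, -1.0]]
force: [0.4, -0.2, 0.4]
width: 0.0857
grasp_force: 0.0
```

Call:
{"name": "step_arm", "arguments": {
  "xyz": [
    [0, 0, 0],
    [0, 0, 0],
    [0, 0, 0],
    [0, 0, 0],
    [0, 0, 0],
    [0, 0, 0],
    [0, 0, 0]
  ],
  "spin": [7.15, 7.15, 7.15, 7.15, 7.15, 7.15, 0]
}}

```text
time: 1.78
position: [0.2715, 0.5628, 0.231]
eef_rot: [[0.905, 0.426, -0.0], [0.426, -0.905, -0.001], [-0.0, 0.0, -1.0]]
force: [0.2, -0.1, -0.5]
width: 0.0852
grasp_force: 0.0
```

```bash
cat >> h.py <<'E'
np.set_printoptions(precision=4,suppress=True)
def to(p,yaw=None):
    "shift in tool axes (mm) to world point p; yaw wanted of tool y"
    o=get_obs();R=np.array(o['eef_rot']);d=R.T@(np.array(p)-o['position'])*1e3
    y=np.degrees(np.arctan2(R[1,1],R[0,1]))
    print('t',round(o['time'],2),'pos',o['position'],'shift',d,'yaw',y,'j',o['joint_pos'],'F',o['force'],'w',o['width'])
    if yaw is not None: print('spin',(y-yaw+180)%360-180)
    return o,R
E
python3 -c "
from h import *
to([.561,-.220,.230],-64.5)"
```

```text
t 1.78 pos [0.2715 0.5628 0.231 ] shift [-71.6719 831.5281   1.4314] yaw -64.77766141260118 j [ -87.4918   24.7865   26.3004   92.8744  -11.8003   65.1358 -123.0778] F [ 0.229  -0.0961 -0.5082] w 0.08515849014013138
spin -0.2776614126011623
```

Call:
{"name": "step_arm", "arguments": {
  "xyz": [
    [-3, 34.6, 0],
    [-3, 34.6, 0],
    [-3, 34.6, 0],
    [-3, 34.6, 0],
    [-3, 34.6, 0],
    [-3, 34.6, 0],
    [-3, 34.6, 0],
    [-3, 34.6, 0],
    [-3, 34.6, 0],
    [-3, 34.6, 0],
    [-3, 34.6, 0],
    [-3, 34.6, 0]
  ],
  "spin": [0, 0, 0, 0, 0, 0, 0, 0, 0, 0, 0, 0]
}}

```text
time: 2.78
position: [0.4185, 0.171, 0.2315]
eef_rot: [[0.9, 0.435, 0.0], [0.435, -0.9, 0.001], [0.001, -0.0, -1.0]]
force: [1.7, 1.0, -0.4]
width: 0.0852
grasp_force: 0.0
```

Call:
{"name": "step_arm", "arguments": {
  "xyz": [
    [-3, 34.6, 0],
    [-3, 34.6, 0],
    [-3, 34.6, 0],
    [-3, 34.6, 0],
    [-3, 34.6, 0],
    [-3, 34.6, 0],
    [-3, 34.6, 0],
    [-3, 34.6, 0],
    [-3, 34.6, 0],
    [-3, 34.6, 0],
    [-3, 34.6, 0],
    [0, 0, 0]
  ],
  "spin": [0, 0, 0, 0, 0, 0, 0, 0, 0, 0, 0, 0]
}}

```text
time: 3.78
position: [0.5527, -0.1927, 0.2316]
eef_rot: [[0.903, 0.429, 0.001], [0.429, -0.903, -0.005], [-0.001, 0.005, -1.0]]
force: [0.1, -1.0, 0.2]
width: 0.0855
grasp_force: 0.0
```

```bash
python3 -c "
from h import *
to([.561,-.220,.230],-64.5)
S=grab('side');z=cv2.resize(S['frame'][90:210,210:370,::-1],(800,600),interpolation=cv2.INTER_CUBIC)
cv2.imwrite('pics/near1.png',z)"
```

```text
t 3.78 pos [ 0.5527 -0.1927  0.2316] shift [-4.1784 28.2295  1.7123] yaw -64.61988770347804 j [-20.1683  24.4073  47.2254  99.5502 -19.3854  64.4759 -31.6726] F [ 0.0863 -0.9715  0.1663] w 0.08547583509131522
spin -0.11988770347804234
```

View pics/near1.png

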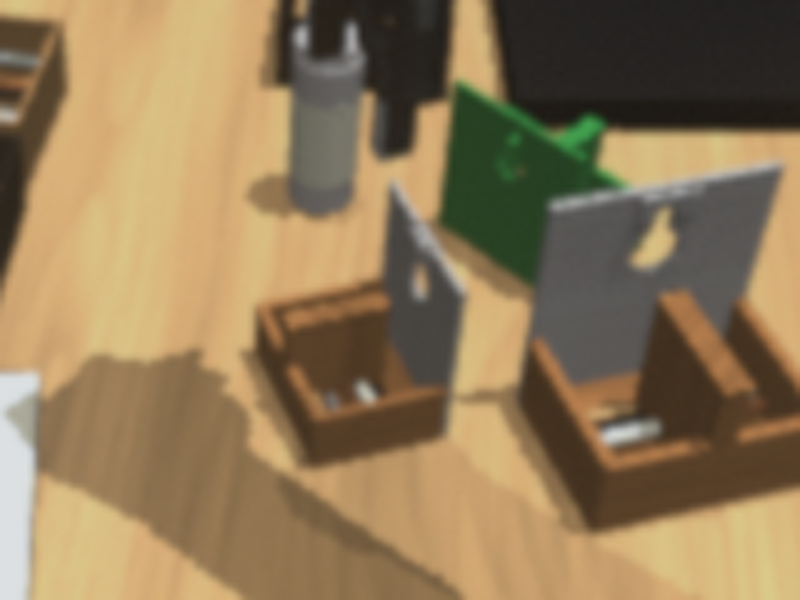

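The crop shows the chosen small caddy at about (350,390) in the crop, untouched, with the hand above and behind it. I'll check the pose estimate against features in this view.

```bash
python3 -c "
from h import *
S=grab('side')
a=np.radians(25.5);R=np.array([[np.cos(a),-np.sin(a),0],[np.sin(a),np.cos(a),0],[0,0,1]]);o=np.array([.507,-.248,0])
for n,p in dict(front_left_top=(89,55,42),front_left_bot=(89,55,0),front_right_top=(89,-55,42),rear_left_bot=(0,55,0),plateL=(0,55,118),plateR=(0,-55,118),ribf=(89,0,75),ribr=(24,0,75),key=(4,0,82)).items():
    w=o+R@np.array(p)/1e3;u=proj(S,w);print(n,w,((u[0]-210+.5)*5,(u[1]-90+.5)*5))
for u,v in ((312,465),(446,437)): print(onz(S,210+u/5-.5,90+v/5-.5,0))
"
```

```text
front_left_top [ 0.5637 -0.16    0.042 ] (np.float64(315.09155621616173), np.float64(423.30748955353414))
front_left_bot [ 0.5637 -0.16    0.    ] (np.float64(312.260287123091), np.float64(472.11623457311805))
front_right_top [ 0.611  -0.2593  0.042 ] (np.float64(252.91154997717172), np.float64(306.10033474622156))
rear_left_bot [ 0.4833 -0.1984  0.    ] (np.float64(446.7642368237131), np.float64(438.50128669250694))
plateL [ 0.4833 -0.1984  0.118 ] (np.float64(466.78688379202924), np.float64(293.2901562874122))
plateR [ 0.5307 -0.2976  0.118 ] (np.float64(392.56187322522436), np.float64(180.4311592492956))
ribf [ 0.5873 -0.2097  0.075 ] (np.float64(284.5122278751967), np.float64(322.27747800967364))
ribr [ 0.5287 -0.2377  0.075 ] (np.float64(385.5050218440212), np.float64(299.07336677457977))
key [ 0.5106 -0.2463  0.082 ] (np.float64(417.0237243466923), np.float64(283.2158377202154))
[ 0.5643 -0.166   0.    ]
[ 0.4838 -0.1996 -0.    ]
```

Call:
{"name": "step_arm", "arguments": {
  "xyz": [
    [0, 0, 0],
    [0, 0, 0],
    [-3, 15, 0],
    [-3, 16, 0],
    [0, 0, 20],
    [0, 0, 25],
    [0, 0, 25],
    [0, 0, 20],
    [0, 0, 10],
    [0, 0, 0],
    [0, 0, 0]
  ],
  "spin": [0, 0, 0, 0, 0, 0, 0, 0, 0, 0, 0]
}}

```text
time: 4.8
position: [0.5607, -0.2148, 0.1317]
eef_rot: [[0.902, 0.432, -0.0], [0.432, -0.902, 0.0], [0.0, -0.0, -1.0]]
force: [0.3, -0.2, -0.3]
width: 0.0854
grasp_force: 0.0
```

```bash
python3 -c "
from h import *
to([.561,-.223,.045],-64.5)
S=grab('side')
cv2.imwrite('pics/near2.png',cv2.resize(S['frame'][90:210,210:370,::-1],(800,600),interpolation=cv2.INTER_CUBIC))"
```

```text
t 4.8 pos [ 0.5607 -0.2148  0.1317] shift [-3.2352  7.5133 86.7361] yaw -64.3812419680219 j [-13.6465  32.2579  42.5011 103.0418 -26.1379  54.965  -24.5194] F [ 0.3018 -0.1808 -0.3035] w 0.08539331446254092
spin 0.11875803197810342
```

View pics/near2.png

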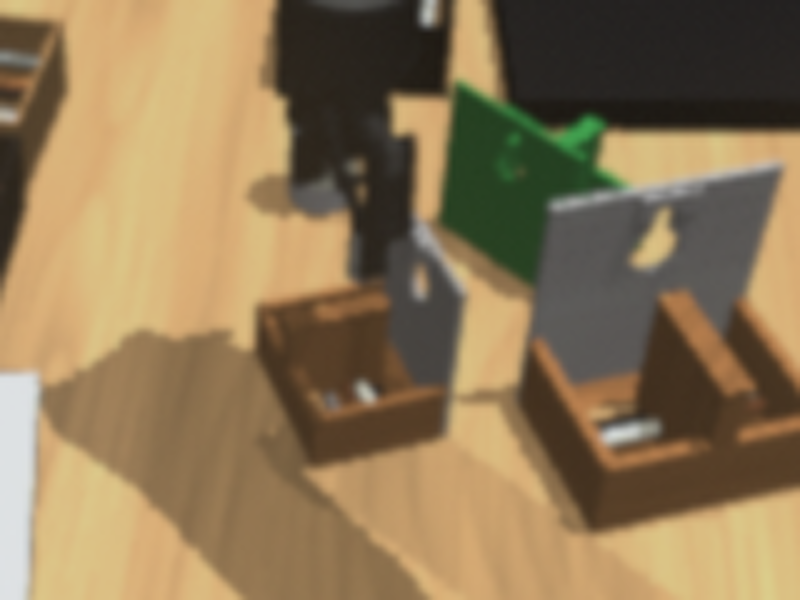

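The hand is over the caddy, with the near finger at crop (370,250), clear of the plate and its neighbours. Now I go down and close.

Call:
{"name": "step_arm", "arguments": {
  "xyz": [
    [-3, 7.5, 0],
    [0, 0, 20],
    [0, 0, 25],
    [0, 0, 25],
    [0, 0, 11],
    [0, 0, 6],
    [0, 0, 0],
    [0, 0, 0],
    [0, 0, 0]
  ],
  "spin": [0, 0, 0, 0, 0, 0, 0, 0, 0]
}}

```text
time: 5.6
position: [0.5618, -0.2242, 0.0458]
eef_rot: [[0.902, 0.431, 0.002], [0.431, -0.902, -0.001], [0.002, 0.002, -1.0]]
force: [0.7, 0.5, 0.9]
width: 0.0853
grasp_force: 0.0
```

Call:
{"name": "step_arm", "arguments": {
  "xyz": [
    [0, 0, 0],
    [0, 0, 0],
    [0, 0, 0],
    [0, 0, 0],
    [0, 0, 0],
    [0, 0, 0],
    [0, 0, 0],
    [0, 0, 0],
    [0, 0, 0],
    [0, 0, 0],
    [0, 0, 0],
    [0, 0, 0]
  ],
  "spin": [0, 0, 0, 0, 0, 0, 0, 0, 0, 0, 0, 0],
  "jaw": -1
}}

```text
time: 6.6
position: [0.5613, -0.2238, 0.0446]
eef_rot: [[0.902, 0.431, 0.001], [0.431, -0.902, -0.0], [0.001, 0.001, -1.0]]
force: [1.5, -0.2, 4.7]
width: 0.013
grasp_force: 59.7
```

Call:
{"name": "step_arm", "arguments": {
  "xyz": [
    [0, 0, -5],
    [0, 0, -15],
    [0, 0, -25],
    [0, 0, -25],
    [0, 0, -25],
    [0, 0, -15],
    [0, 0, -5],
    [0, 0, 0],
    [0, 0, 0]
  ],
  "spin": [0, 0, 0, 0, 0, 0, 0, 0, 0]
}}

```text
time: 7.35
position: [0.5602, -0.2229, 0.1581]
eef_rot: [[0.902, 0.431, -0.002], [0.431, -0.902, 0.001], [-0.001, -0.002, -1.0]]
force: [-0.4, -0.1, -4.7]
width: 0.0129
grasp_force: 59.0
```

```bash
python3 -c "
from h import *
to([.63,.195,.17],-91.3)"
```

```text
t 7.35 pos [ 0.5602 -0.2229  0.1581] shift [ 243.2357 -346.9832  -11.6393] yaw -64.45397061220781 j [-13.7324  30.8298  43.7781 101.2962 -24.7103  58.0343 -25.003 ] F [-0.3872 -0.114  -4.7116] w 0.012948384220867368
spin 26.846029387792186
```

Call:
{"name": "step_arm", "arguments": {
  "xyz": [
    [7, -10, -4],
    [16, -22.5, -4],
    [16, -22.5, -4],
    [16, -22.5, 0],
    [16, -22.5, 0],
    [16, -22.5, 0],
    [16, -22.5, 0],
    [16, -22.5, 0],
    [16, -22.5, 0],
    [16, -22.5, 0],
    [16, -22.5, 0],
    [16, -22.5, 0]
  ],
  "spin": [0, 0, 0, 0, 0, 0, 0, 0, 0, 0, 0, 0]
}}

```text
time: 8.35
position: [0.614, 0.089, 0.1692]
eef_rot: [[0.902, 0.431, -0.003], [0.431, -0.902, -0.001], [-0.003, -0.001, -1.0]]
force: [-0.1, -0.7, -4.5]
width: 0.0129
grasp_force: 59.0
```

Call:
{"name": "step_arm", "arguments": {
  "xyz": [
    [16, -22.5, 0],
    [16, -22.5, 0],
    [16, -22.5, 0],
    [7, -10, 0],
    [0, 0, 0],
    [0, 0, 0],
    [0, 0, 0],
    [0, 0, 0],
    [0, 0, 0],
    [0, 0, 0],
    [0, 0, 0]
  ],
  "spin": [0, 0, 3, 4, 4, 4, 4, 4, 3.8, 0, 0]
}}

```text
time: 9.27
position: [0.6311, 0.181, 0.1695]
eef_rot: [[1.0, -0.02, -0.003], [-0.02, -1.0, -0.001], [-0.002, 0.001, -1.0]]
force: [0.3, -0.1, -4.1]
width: 0.0133
grasp_force: 59.0
```

```bash
python3 -c "
from h import *
to([.63,.195,.17],-91.3)
T=grab('top');S=grab('side')
cv2.imwrite('pics/a.png',T['frame'][:,:,::-1]);cv2.imwrite('pics/b.png',S['frame'][:,:,::-1])
a=cv2.resize(T['frame'][160:250,140:240,::-1],(400,360),interpolation=cv2.INTER_CUBIC)
b=cv2.resize(S['frame'][215:305,220:320,::-1],(400,360),interpolation=cv2.INTER_CUBIC)
cv2.imwrite('pics/near3.png',np.hstack([a,b]))"
```

```text
t 9.27 pos [0.6311 0.181  0.1695] shift [ -1.3492 -13.9673  -0.5521] yaw -91.15332751251547 j [-51.7219  37.3723  49.1602  92.7664 -30.5541  64.3604 -85.8715] F [ 0.2574 -0.1151 -4.0594] w 0.01330083439139647
spin 0.14667248748452266
```

View pics/near3.png

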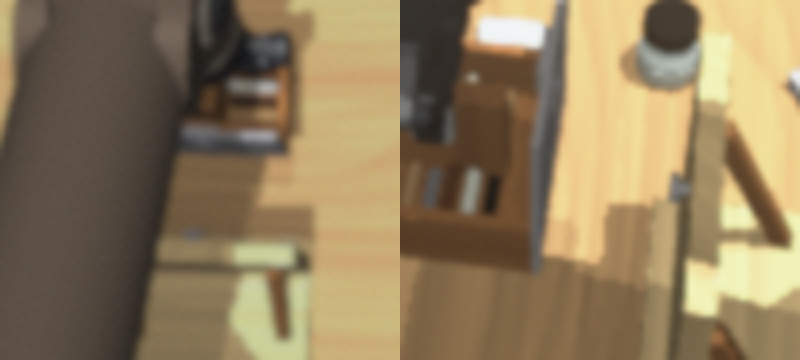

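The crop shows the caddy held upright, plate edge at side-crop (545,150). The screw head is at top-crop (193,235) and side-crop (680,188). Next I refine the screw and board positions with masks.

```bash
python3 - <<'E'
from h import *
T=grab('top');S=grab('side')
def blob(f,x0,y0,x1,y1):
    i=f[y0:y1,x0:x1].astype(int); m=i[:,:,2]-i[:,:,0]  # blueness
    w=np.clip(m-m.max()+40,0,None)*1.
    yy,xx=np.mgrid[y0:y1,x0:x1]; return (xx*w).sum()/w.sum(),(yy*w).sum()/w.sum(),m.max()
i0=cv2.imread('pics/top0.png')[:,:,::-1];s0=cv2.imread('pics/side0.png')[:,:,::-1]
a0=blob(i0,182,213,195,223);a=blob(T['frame'],182,213,195,223)
b0=blob(s0,282,254,293,268);b=blob(S['frame'],282,254,293,268)
print(a0,a,b0,b)
for t in (a0,a):
  for s in (b0,b): print('screw',*two(T,t[:2],S,s[:2]))
for n,p in dict(fr=(.4973,.1153,.183),br=(.4836,.1161,.183),fl=(.501,.2769,.183),bl=(.4874,.2765,.183)).items(): print(n,proj(T,p),proj(S,p))
for x,y0,y1 in ((290,214,262),): print([s0[y,298].tolist() for y in range(219,232)])
print('rows at side y=245',s0[245,285:305].tolist())
print('col near end', [s0[y,296].tolist() for y in range(320,336)])
E
```

```text
(np.float64(187.67696909272183), np.float64(219.35493519441675), np.int64(-10)) (np.float64(187.83054187192118), np.float64(217.3665024630542), np.int64(-12)) (np.float64(289.5670859538784), np.float64(261.79140461215934), np.int64(-2)) (np.float64(289.7075), np.float64(261.99625), np.int64(-4))
screw [0.5046 0.1961 0.1512] 0.0004850478105435562
screw [0.5044 0.1962 0.1506] 0.0008511678260078397
screw [0.5076 0.1961 0.152 ] 0.006421764972370026
screw [0.5074 0.1962 0.1515] 0.006789775958803504
fr (np.float64(213.7883356622313), np.float64(221.5476472063955)) (np.float64(295.9182311285404), np.float64(221.18467862285019))
br (np.float64(213.423858969538), np.float64(226.23912501249333)) (np.float64(302.3956481547443), np.float64(222.09389993837692))
fl (np.float64(158.36329916795114), np.float64(219.76580788459586)) (np.float64(290.58612455444796), np.float64(291.48213672099416))
bl (np.float64(158.34557931694275), np.float64(224.43195638825944)) (np.float64(298.10128663683616), np.float64(292.1049871636497))
[[212, 181, 123], [212, 181, 123], [212, 182, 123], [211, 185, 127], [212, 197, 137], [213, 211, 149], [214, 215, 152], [214, 214, 150], [214, 212, 150], [214, 215, 152], [214, 218, 154], [214, 218, 155], [214, 216, 153]]
rows at side y=245 [[211, 170, 116], [211, 172, 118], [212, 176, 120], [211, 175, 118], [210, 170, 115], [207, 165, 112], [192, 153, 104], [154, 125, 86], [127, 114, 79], [164, 160, 113], [204, 208, 147], [214, 219, 156], [215, 219, 155], [214, 218, 154], [214, 218, 154], [211, 212, 154], [198, 190, 142], [174, 147, 103], [176, 143, 95], [196, 167, 112]]
col near end [[142, 123, 87], [135, 117, 83], [139, 122, 87], [165, 152, 108], [201, 191, 135], [211, 202, 144], [212, 207, 149], [212, 213, 156], [211, 214, 158], [203, 204, 150], [174, 172, 126], [139, 126, 90], [159, 138, 94], [198, 173, 117], [209, 183, 124], [209, 183, 124]]
```

```bash
python3 - <<'E'
from h import *
T=grab('top');S=grab('side')
s0=cv2.imread('pics/side0.png')
print([(y,s0[y,297].tolist()) for y in range(276,304)])
for x in (298,300): print([(y,s0[y,x].sum()) for y in range(218,228)])
# plate edge columns in the side view now
f=S['frame'].astype(int)
for y in (225,240,255,265,275): print(y,[tuple(f[y,x]) for x in range(248,264,1)])
E
```

```text
[(276, [148, 208, 213]), (277, [147, 207, 213]), (278, [145, 205, 213]), (279, [143, 202, 213]), (280, [142, 200, 213]), (281, [144, 203, 213]), (282, [147, 208, 213]), (283, [151, 213, 214]), (284, [151, 214, 213]), (285, [151, 213, 213]), (286, [149, 211, 213]), (287, [148, 210, 213]), (288, [148, 210, 213]), (289, [150, 213, 213]), (290, [153, 216, 214]), (291, [153, 216, 213]), (292, [149, 210, 209]), (293, [131, 182, 184]), (294, [88, 123, 131]), (295, [65, 92, 106]), (296, [63, 90, 107]), (297, [62, 90, 109]), (298, [62, 91, 114]), (299, [62, 92, 117]), (300, [58, 87, 111]), (301, [52, 77, 97]), (302, [47, 70, 87]), (303, [45, 67, 85])]
[(218, np.uint64(515)), (219, np.uint64(516)), (220, np.uint64(516)), (221, np.uint64(517)), (222, np.uint64(523)), (223, np.uint64(546)), (224, np.uint64(573)), (225, np.uint64(581)), (226, np.uint64(578)), (227, np.uint64(576))]
[(218, np.uint64(498)), (219, np.uint64(502)), (220, np.uint64(508)), (221, np.uint64(510)), (222, np.uint64(508)), (223, np.uint64(521)), (224, np.uint64(568)), (225, np.uint64(581)), (226, np.uint64(583)), (227, np.u
[... 3006 characters left out ...]
p.int64(39)), (np.int64(89), np.int64(62), np.int64(39)), (np.int64(89), np.int64(62), np.int64(39)), (np.int64(91), np.int64(68), np.int64(49)), (np.int64(93), np.int64(81), np.int64(70)), (np.int64(94), np.int64(91), np.int64(88)), (np.int64(105), np.int64(96), np.int64(89)), (np.int64(152), np.int64(127), np.int64(97)), (np.int64(209), np.int64(168), np.int64(117)), (np.int64(225), np.int64(183), np.int64(126)), (np.int64(229), np.int64(188), np.int64(129)), (np.int64(231), np.int64(190), np.int64(131)), (np.int64(228), np.int64(187), np.int64(128)), (np.int64(221), np.int64(178), np.int64(122)), (np.int64(220), np.int64(176), np.int64(121)), (np.int64(224), np.int64(182), np.int64(125))]
```

Call:
{"name": "step_arm", "arguments": {
  "xyz": [
    [0, -4, 10],
    [0, -6, 20],
    [-5, -4, 15],
    [-15, 0, 5],
    [-15, 0, 0],
    [-8, 0, 0],
    [-3, 0, 0],
    [0, 0, 0],
    [0, 0, 0],
    [0, 0, 0]
  ],
  "spin": [0, 0, 0, 0, 0, 0, 0, 0, 0, 0]
}}

```text
time: 10.4
position: [0.5873, 0.1962, 0.1218]
eef_rot: [[1.0, -0.022, 0.001], [-0.022, -1.0, 0.0], [0.001, -0.0, -1.0]]
force: [0.4, 0.4, -4.5]
width: 0.0127
grasp_force: 59.0
```

```bash
python3 - <<'E'
from h import *
to([.57,.196,.1191],-91.3)
S=grab('side');T=grab('top')
b=cv2.resize(S['frame'][200:320,200:320,::-1],(600,600),interpolation=cv2.INTER_CUBIC)
cv2.imwrite('pics/near4.png',b)
E
```

```text
t 10.4 pos [0.5873 0.1962 0.1218] shift [-17.2562   0.5848   2.6258] yaw -91.27459120734115 j [-55.508   36.848   48.109  101.0395 -32.2385  56.8074 -86.0402] F [ 0.3524  0.3552 -4.4921] w 0.012747184220877908
spin 0.025408792658851098
```

View pics/near4.png

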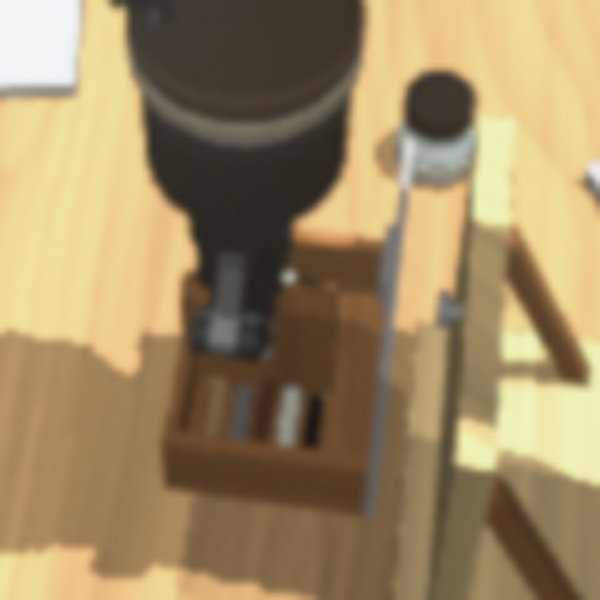

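The crop shows the plate in front of the board, near bottom corner at crop (371,515) and far top corner at (410,138). The screw is at (449,310), at about the right height.

```bash
python3 - <<'E'
from h import *
S=grab('side');o=get_obs();p=o['position']
for d in ((-.060,.056,-.0446),(-.060,-.054,.0734),(-.06,.001,.0374)):
    u=proj(S,p+np.array(d));print(u,(np.array(u)-200+.5)*5)
E
```

```text
(np.float64(274.7698483606321), np.float64(302.3777561979304)) [376.3492 514.3888]
(np.float64(281.5187886356265), np.float64(226.61778211123257)) [410.0939 135.5889]
(np.float64(278.71009988120426), np.float64(259.02529827894244)) [396.0505 297.6265]
```

Call:
{"name": "step_arm", "arguments": {
  "xyz": [
    [0, 1, 2],
    [0, 0.4, 1.6],
    [-5, 0, 0],
    [-5, 0, 0],
    [-3, 0, 0],
    [-1, 0, 0],
    [0, 0, 0],
    [0, 0, 0]
  ],
  "spin": [0, 0, 0, 0, 0, 0, 0, 0]
}}

```text
time: 11.22
position: [0.5723, 0.1953, 0.1179]
eef_rot: [[1.0, -0.022, 0.0], [-0.022, -1.0, 0.0], [0.0, -0.0, -1.0]]
force: [-0.2, -0.0, -3.7]
width: 0.0131
grasp_force: 59.0
```

Call:
{"name": "step_arm", "arguments": {
  "xyz": [
    [-1, 0, 0],
    [-1, 0, 0],
    [-1, 0, 0],
    [-1, 0, 0],
    [0, 0, 0],
    [0, 0, 0]
  ],
  "spin": [0, 0, 0, 0, 0, 0]
}}

```text
time: 11.72
position: [0.5682, 0.1952, 0.1177]
eef_rot: [[1.0, -0.022, 0.0], [-0.022, -1.0, 0.0], [0.0, -0.0, -1.0]]
force: [-0.3, -0.1, -4.8]
width: 0.0128
grasp_force: 59.0
```

Call:
{"name": "step_arm", "arguments": {
  "xyz": [
    [-1, 0, 0],
    [-1, 0, 0],
    [0, 0, 0],
    [0, 0, 0]
  ],
  "spin": [0, 0, 0, 0]
}}

```text
time: 12.05
position: [0.5662, 0.1952, 0.1177]
eef_rot: [[1.0, -0.022, -0.0], [-0.022, -1.0, 0.0], [-0.0, -0.0, -1.0]]
force: [0.5, 0.3, -4.0]
width: 0.0131
grasp_force: 59.0
```

Call:
{"name": "step_arm", "arguments": {
  "xyz": [
    [-1, 0, 0],
    [-1, 0, 0],
    [0, 0, 0],
    [0, 0, 0]
  ],
  "spin": [0, 0, 0, 0]
}}

```text
time: 12.38
position: [0.5642, 0.1953, 0.1177]
eef_rot: [[1.0, -0.022, -0.0], [-0.022, -1.0, 0.0], [-0.0, -0.0, -1.0]]
force: [1.3, 0.4, -3.4]
width: 0.0136
grasp_force: 59.0
```

Call:
{"name": "step_arm", "arguments": {
  "xyz": [
    [-1, 0, 0],
    [0, 0, 0],
    [0, 0, 0]
  ],
  "spin": [0, 0, 0]
}}

```text
time: 12.63
position: [0.5632, 0.1952, 0.1177]
eef_rot: [[1.0, -0.022, -0.0], [-0.022, -1.0, 0.0], [-0.0, -0.0, -1.0]]
force: [-0.1, -0.8, -3.3]
width: 0.0131
grasp_force: 59.0
```

Call:
{"name": "step_arm", "arguments": {
  "xyz": [
    [-1, 0, 0],
    [0, 0, 0],
    [0, 0, 0]
  ],
  "spin": [0, 0, 0]
}}

```text
time: 12.88
position: [0.5622, 0.1953, 0.1177]
eef_rot: [[1.0, -0.022, -0.0], [-0.022, -1.0, 0.0], [-0.0, -0.0, -1.0]]
force: [-0.4, 0.2, -3.5]
width: 0.0131
grasp_force: 59.0
```

Call:
{"name": "step_arm", "arguments": {
  "xyz": [
    [-1, 0, 0],
    [-1, 0, 0],
    [0, 0, 0],
    [0, 0, 0]
  ],
  "spin": [0, 0, 0, 0]
}}

```text
time: 13.22
position: [0.5611, 0.1955, 0.1179]
eef_rot: [[1.0, -0.022, 0.002], [-0.022, -1.0, 0.0], [0.002, -0.0, -1.0]]
force: [4.4, 0.3, -6.2]
width: 0.0128
grasp_force: 58.8
```

Call:
{"name": "step_arm", "arguments": {
  "xyz": [
    [-1, 0, 0],
    [0, 0, 0],
    [0, 0, 0]
  ],
  "spin": [0, 0, 0]
}}

```text
time: 13.47
position: [0.5611, 0.1957, 0.1181]
eef_rot: [[1.0, -0.022, 0.004], [-0.022, -1.0, 0.0], [0.004, -0.0, -1.0]]
force: [8.6, 1.3, -8.6]
width: 0.0129
grasp_force: 58.7
```

Contact at x≈0.561 is stiff: the force rises with no travel. That matches the flush depth of 0.559, not the springy head at 0.569, so the head is through. I'll ease the push and slide down.

Call:
{"name": "step_arm", "arguments": {
  "xyz": [
    [1, 0, 0],
    [0.7, 0, 0],
    [0, 0, 0],
    [0, 0, 1],
    [0, 0, 2],
    [0, 0, 2],
    [0, 0, 2],
    [0, 0, 1],
    [0, 0, 0],
    [0, 0, 0]
  ],
  "spin": [0, 0, 0, 0, 0, 0, 0, 0, 0, 0]
}}

```text
time: 14.3
position: [0.561, 0.1952, 0.1095]
eef_rot: [[1.0, -0.022, 0.0], [-0.022, -1.0, -0.0], [0.0, 0.0, -1.0]]
force: [4.4, -0.4, -5.9]
width: 0.0129
grasp_force: 59.1
```

Call:
{"name": "step_arm", "arguments": {
  "xyz": [
    [0.5, 0, 1],
    [0, 0, 2],
    [0, 0, 2],
    [0, 0, 1],
    [0, 0, 0],
    [0, 0, 0]
  ],
  "spin": [0, 0, 0, 0, 0, 0]
}}

```text
time: 14.8
position: [0.5611, 0.1953, 0.1034]
eef_rot: [[1.0, -0.022, -0.001], [-0.022, -1.0, -0.0], [-0.001, 0.0, -1.0]]
force: [1.2, -0.4, -4.5]
width: 0.0131
grasp_force: 59.1
```

Call:
{"name": "step_arm", "arguments": {
  "xyz": [
    [0, 0, 1],
    [0, 0, 1],
    [0, 0, 1],
    [0, 0, 0],
    [0, 0, 0]
  ],
  "spin": [0, 0, 0, 0, 0]
}}

```text
time: 15.22
position: [0.5611, 0.1952, 0.1005]
eef_rot: [[1.0, -0.022, -0.001], [-0.022, -1.0, -0.0], [-0.001, 0.0, -1.0]]
force: [0.3, -0.4, -3.8]
width: 0.0131
grasp_force: 59.4
```

Call:
{"name": "step_arm", "arguments": {
  "xyz": [
    [0, 0, 1],
    [0, 0, 1],
    [0, 0, 1],
    [0, 0, 0],
    [0, 0, 0]
  ],
  "spin": [0, 0, 0, 0, 0]
}}

```text
time: 15.63
position: [0.5611, 0.1954, 0.0973]
eef_rot: [[1.0, -0.022, -0.001], [-0.022, -1.0, -0.0], [-0.001, 0.0, -1.0]]
force: [-1.8, -0.1, -5.1]
width: 0.0133
grasp_force: 59.2
```

Call:
{"name": "step_arm", "arguments": {
  "xyz": [
    [0, 0, 1],
    [0, 0, 1],
    [0, 0, 0],
    [0, 0, 0]
  ],
  "spin": [0, 0, 0, 0]
}}

```text
time: 15.97
position: [0.5612, 0.1953, 0.0955]
eef_rot: [[1.0, -0.022, -0.0], [-0.022, -1.0, -0.0], [-0.0, 0.0, -1.0]]
force: [-3.3, 0.4, -3.8]
width: 0.013
grasp_force: 59.5
```

Call:
{"name": "step_arm", "arguments": {
  "xyz": [
    [0, 0, 1],
    [0, 0, 1],
    [0, 0, 0],
    [0, 0, 0]
  ],
  "spin": [0, 0, 0, 0]
}}

```text
time: 16.3
position: [0.5612, 0.1953, 0.0936]
eef_rot: [[1.0, -0.022, -0.001], [-0.022, -1.0, 0.0], [-0.001, -0.0, -1.0]]
force: [-4.3, -0.1, -0.1]
width: 0.0127
grasp_force: 59.8
```

Call:
{"name": "step_arm", "arguments": {
  "xyz": [
    [0, 0, 1],
    [0, 0, 1],
    [0, 0, 0],
    [0, 0, 0]
  ],
  "spin": [0, 0, 0, 0]
}}

```text
time: 16.63
position: [0.5617, 0.1953, 0.0927]
eef_rot: [[1.0, -0.022, 0.0], [-0.022, -1.0, 0.001], [0.0, -0.001, -1.0]]
force: [-6.2, -0.6, 8.7]
width: 0.0129
grasp_force: 61.5
```

Call:
{"name": "step_arm", "arguments": {
  "xyz": [
    [0, 0, 0.7],
    [0, 0, 0],
    [0, 0, 0],
    [0, 0, 0]
  ],
  "spin": [0, 0, 0, 0]
}}

```text
time: 16.97
position: [0.5619, 0.1954, 0.0924]
eef_rot: [[1.0, -0.022, 0.001], [-0.022, -1.0, 0.001], [0.001, -0.001, -1.0]]
force: [-6.9, -0.4, 12.9]
width: 0.0131
grasp_force: 62.0
```

Call:
{"name": "step_arm", "arguments": {
  "xyz": [
    [0, 0, 0.7],
    [0, 0, 0],
    [0, 0, 0],
    [0, 0, 0]
  ],
  "spin": [0, 0, 0, 0]
}}

```text
time: 17.3
position: [0.5621, 0.1955, 0.092]
eef_rot: [[1.0, -0.022, 0.001], [-0.022, -1.0, 0.002], [0.001, -0.002, -1.0]]
force: [-6.9, -0.8, 15.1]
width: 0.0127
grasp_force: 62.4
```

```bash
python3 - <<'E'
from h import *
S=grab('side');T=grab('top')
a=cv2.resize(T['frame'][170:260,140:240,::-1],(400,360),interpolation=cv2.INTER_CUBIC)
b=cv2.resize(S['frame'][215:315,230:330,::-1],(400,360),interpolation=cv2.INTER_CUBIC)
b=cv2.resize(S['frame'][217:307,230:330,::-1],(400,360),interpolation=cv2.INTER_CUBIC)
cv2.imwrite('pics/near5.png',np.hstack([a,b]))
E
```

```text
(no output)
```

View pics/near5.png

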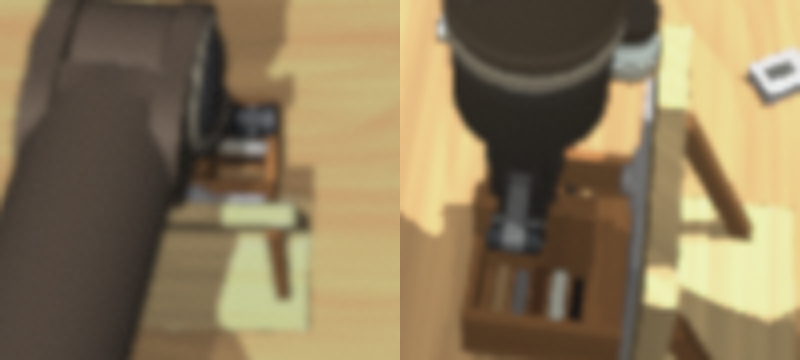

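The plate lies flush along the board in the side crop (635,200), with the caddy level. I'll ease the load, then release.

Call:
{"name": "step_arm", "arguments": {
  "xyz": [
    [-0.5, 0, -1],
    [-0.5, 0, -1],
    [0, 0, 0],
    [0, 0, 0]
  ],
  "spin": [0, 0, 0, 0]
}}

```text
time: 17.73
position: [0.5614, 0.1955, 0.0928]
eef_rot: [[1.0, -0.022, 0.002], [-0.022, -1.0, 0.001], [0.002, -0.001, -1.0]]
force: [-2.0, 1.0, 4.3]
width: 0.0127
grasp_force: 60.5
```

Call:
{"name": "step_arm", "arguments": {
  "xyz": [
    [0, 0, 0],
    [0, 0, 0],
    [0, 0, 0],
    [0, 0, 0],
    [0, 0, 0],
    [0, 0, 0]
  ],
  "spin": [0, 0, 0, 0, 0, 0],
  "jaw": 0.3
}}

```text
time: 18.23
position: [0.5605, 0.1952, 0.0922]
eef_rot: [[1.0, -0.022, 0.0], [-0.022, -1.0, -0.0], [0.0, 0.0, -1.0]]
force: [-0.0, 0.2, -0.5]
width: 0.0557
grasp_force: 0.0
```

Call:
{"name": "step_arm", "arguments": {
  "xyz": [
    [0, 0, -2],
    [0, 0, -6],
    [0, 0, -15],
    [0, 0, -25],
    [0, 0, -30],
    [0, 0, -30],
    [10, 0, -30],
    [25, 0, -10],
    [30, 0, 0],
    [10, 0, 0],
    [0, 0, 0],
    [0, 0, 0]
  ],
  "spin": [0, 0, 0, 0, 0, 0, 0, 0, 0, 0, 0, 0]
}}

```text
time: 19.23
position: [0.6354, 0.1929, 0.2402]
eef_rot: [[1.0, -0.023, -0.0], [-0.023, -1.0, -0.001], [-0.0, 0.001, -1.0]]
force: [0.0, -0.3, 0.3]
width: 0.0553
grasp_force: 0.0
```

```bash
python3 - <<'E'
from h import *
S=grab('side');T=grab('top')
o=get_obs();print(o['time'],o['position'],o['force'],o['width'])
b=cv2.resize(S['frame'][190:325,210:350,::-1],(560,540),interpolation=cv2.INTER_CUBIC)
cv2.imwrite('pics/end.png',b)
s0=cv2.imread('pics/side0.png')[:,:,::-1].astype(int)
E
```

```text
19.3333 [0.6346 0.1935 0.2402] [-0.4764  0.0612  0.2355] 0.05513635584379439
```

View pics/end.png

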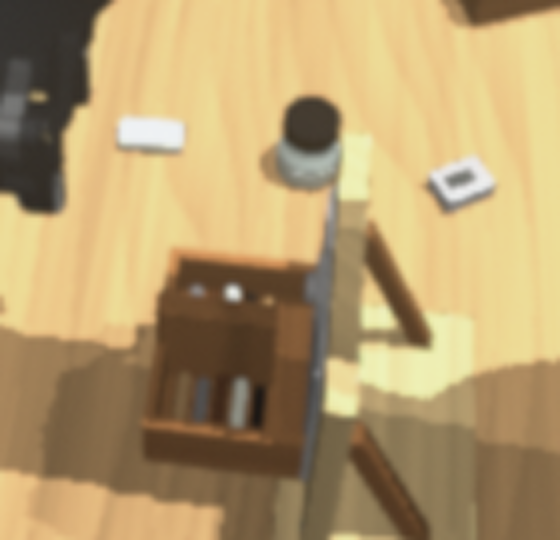

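The picture shows the caddy hanging upright and flush, plate at (320,330), nothing else disturbed and the hand clear. I'll check the height and stillness, then hand in.

```bash
python3 - <<'E'
from h import *
a=grab('side')
for _ in range(8): b=grab('side')
d=np.abs(a['frame'][190:325,260:330].astype(int)-b['frame'][190:325,260:330]).mean();print('diff',d)
u=(210+303/4-.4,190+478/4-.4)
e,r=ray(b,*u);s=(.2515-e[1])/r[1];print('near bottom corner',e+s*r)
if d<3:
    from cell import finish_job; print(finish_job())
E
```

```text
diff 0.3262433862433862
near bottom corner [0.5028 0.2515 0.049 ]
the job is handed in; nothing more can be done
None
```

The caddy now hangs upright, flush and still on its screw, pulled down to a firm stop about 25 mm below where the head went in; nothing else on the table was disturbed, and I've handed the job in at about 20 s with the arm clear.

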